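Stand the splash shield on its kickstand and hold it

TASK

Set up the bench splash shield that is leaning against the ultrasonic bath: first put the two crumpled paper wipes lying beside it into the waste bin, so the kickstand has a clear spot, then push the shield's folded kickstand down over its dead centre until it snaps to its stop. Then take the shield by its top rail, swing it upright off the bath with its feet staying where they are, until the kickstand's rubber foot comes down on the bench, and keep your grip: it is easily tipped the other way, so finish while still holding the rail and keeping the shield upright for me to clamp. Leave the drink bottle, the beaker and the tip box alone.

Things in the scene. Friction and masses are not known exactly. Their poses are not given: they have to be found in the camera images.
- shield: Splash shield: clear pane in a white tube frame, 300 mm wide, 309 high, 0.7 to 1.1 kg, loose, on two rubber sleeves (24 mm diameter): cannot stand alone. Origin: centre of its underside. x along its width, z up it, y square to the pane, towards the bath, on whose rim its side tubes lean 14 degrees (about x) at the start. Side, top and bottom tubes: 18 mm in diameter, in plane y = 0, side tubes at x = +-141.
- shield_rail (a point): Middle of the shield's top rail, on the axis of the 18 mm tube: x = 0, y = 0, z = 300 mm in the shield's frame. The rail is free from x = -130 to +130 mm; the 4 mm pane ends at it from below. Upright with the kickstand down, the shield rests at 2 degrees towards its -y; a small push to +y tips it.
- kickstand (a joint): Hinge, rad: 0 folded (leg level along the mid rail, towards the shield's -x), growing as the leg swings down and out; stop at 1.68, down. A spring pulls it back to folded before 0.85, throws it to the stop beyond. 2 N at 100 mm from the pivot starts it. Shield's frame: axis (0, -0.906, 0.423), leg along (-1,0,0) cos q + (0,-0.423,-0.906) sin q.
- kickstand_pivot (a point): Centre of the kickstand's steel hub (26 mm diameter) about which the leg swings: x = 30, y = -30, z = 135 mm in the shield's frame, on the side away from the bath. A 14 mm mid rail crosses the shield behind it at y = 0, z = 135 mm.
- kickstand_foot (a point): Centre of the round end of the kickstand's black rubber foot (18 mm diameter, last 37 mm of the leg), 136.5 mm from the pivot; the rest of the leg is a 12 mm steel rod. The end's surface is 9 mm from this point.
- bath: Ultrasonic bath, a stainless-steel box 340 x 190 mm, rim 175 mm high, flat lid on top (181 mm) with a low bar handle (202 mm at most), heavy and fixed. Origin: centre of its underside; x along its length, which is along the shield's width; the shield stands on its -y side.
- paper_a_center (a point): Centre of a crumpled white paper wipe, a light stiff ball about 40 mm across and 36 mm high (point 18 mm above its underside), lying on the bench on the kickstand's side of the shield; loose, 10 to 20 g.
- paper_b_center (a point): Centre of the other crumpled paper wipe, the same kind and size as paper_a.
- paper_a: The first paper wipe; origin in the middle of its underside.
- paper_b: The second paper wipe; origin in the middle of its underside.
- bin: Round open waste bin of grey plastic, fixed: 140 mm high, 150 mm across at the rim (142 mm inside), 124 mm at the base, wall 4 mm. Origin: centre of its underside.
- bin_rim (a point): Centre of the bin's mouth, 140 mm above the bench.
- flask: Bystander: red drink bottle, 66 mm across, 211 mm high; origin under its centre.
- beaker: Bystander: empty glass beaker, 70 mm across, 95 mm high; origin under its centre.
- tipbox: Bystander: closed pipette-tip box, 87 x 124 x 67 mm; origin under its centre.
Things that resemble listed ones, but are neither listed nor needed, are in the scene too. What is shaped like the paper_a but turquoise is not meant.

How it is judged (in metres and radians):
On the way, in this order (a step that is already met when the one before it is completed fails the run):
1. both paper wipes lie in the bin, let go (horizontal distance between each of paper_a_center, paper_b_center and bin below 0.055 m and height (world z) of each of paper_a_center, paper_b_center below 0.12 m and contact force between the fingers and paper_a below 0.1 N and contact force between the fingers and paper_b below 0.1 N), for 0.2 s.
2. the kickstand has been flipped down to its stop, with the shield still leaning on the bath (value of joint kickstand above 1.55 rad and angle between shield's own z axis and vertical above 0.12 rad and contact force between shield and bath above 0.1 N), for 0.2 s.
At the end, for the whole second after the job is handed in: Kickstand down (over 1.55 rad); shield still, within 4 degrees of upright, off the bath, its sleeves on the bench within 50 mm of their place, kickstand foot under 9 mm above the bench; the top rail gripped between the fingers with over 3 N; both paper wipes in the bin (all of step 1 and value of joint kickstand above 1.55 rad and angle between shield's own z axis and vertical below 0.07 rad and height (world z) of shield below 0.008 m and height (world z) of kickstand_foot below 0.018 m and distance of shield from where it was at the start of the episode below 0.05 m and contact force between shield and bath below 0.05 N and contact force between the fingers and shield above 3 N and x of the grasp point in the frame of shield between -0.14 and 0.14 m and y of the grasp point in the frame of shield between -0.016 and 0.016 m and z of the grasp point in the frame of shield between 0.265 and 0.345 m and linear speed of shield below 0.02 m/s); the arm keeps its last pose, push and grip.
It fails at once if the drink bottle is pushed or carried more than 30 mm from its place (distance of flask from where it was at the start of the episode above 0.03 m).
It fails at once if the beaker is pushed or carried more than 30 mm from its place (distance of beaker from where it was at the start of the episode above 0.03 m).
It fails at once if the tip box is pushed or carried more than 30 mm from its place (distance of tipbox from where it was at the start of the episode above 0.03 m).
It fails at once if the shield falls over (angle between shield's own z axis and vertical above 0.5 rad).
It also fails if it takes over 69 s, if anything falls off the work surface, if the arm or the gripper's body presses on something with over 40 N, if the wrist force passes 120 N, or if a joint passes its speed limit or range.

ROBOT

A 7-joint arm with a two-finger parallel gripper is mounted at the origin on the work surface. World frame = base frame: x ahead of the robot, y to its left, z up, the work surface at z = 0. Lengths are in mm, angles in rad, forces in N, time in s.
With the tool pointing down it reaches from about 425 to 950 mm from the base axis. Payload 4.7 kg.
Tool frame: the origin (TCP) lies midway between the tips of the shut fingers; the grasp point (between the pads) lies 19 mm behind it; z points along the fingers, y is the line along which they close (so a half turn about z gives the same grasp; the last joint's range is limited). The gripper opens to 85 mm and grips with 20 to 120 N. Pads are 22 mm wide; open, the fingers measure 114 mm over their backs; the gripper's body (76 mm by 85 mm) begins 54 mm behind the grasp point. The pads swing forward as they close: fully open they stand 13 mm farther back than shut.
Start: joints at [1.222, 0.469, -0.049, 1.532, 0.024, 1.141, -0.082], TCP at [212.251, -640.779, 231.335] pointing down, gripper open.
Joint ranges: [-2.59, 2.59], [-0.33, 1.99], [-1.39, 1.29], [0.1, 2.45], [-1.04, 4.18], [0.21, 1.99], [-2.66, 2.66]. Speed limits (rad/s): [2.57, 2.57, 3.14, 3.14, 3.14, 3.14, 3.14].

INTERFACE

Orientations are given as a 3x3 rotation matrix whose columns are the frame's x, y, z axes.
In Python, from cell import arm gives the robot as it stands.
- The arm moves only by the shell command python3 -m inch 'ROWS' [OPENING] [FORCE]. ROWS is a JSON object of lists of equal length, an entry for each row: "linear": the shift along the tool's x, y, z as a fraction of full scale, a list of three; "rotation": the turn, a rotation vector about the tool's x, y, z as a fraction of full scale, a list of three. In form: {"linear": [[dx, dy, dz], ...], "rotation": [[rx, ry, rz], ...]}. A call has 1 to 8 rows; each row shifts and turns the commanded pose from where the row before left it, along the tool's axes as they then stand; what a row does not reach is not made up. Full scale, the value 1, is 20 mm for a shift and 1.5 rad for a turn. A row lasts 1/10 s, in which the tool goes at most 50 mm and 8.59 degrees, less where a joint would pass 70% of its speed; a pose out of reach is approached as far as the arm can. A call with a number of a shift or a turn outside -1 to 1 is refused whole. A call with a gripper value outside its range is refused whole. OPENING is the gripper command: -1 is fully open, 1 is shut, values between are in proportion, set as the call begins (- or left out, the last holds). The fingers move at their own pace and stop on an object; FORCE is the grip in N (left out, the last holds). Time passes only in rows, so rows that do not move let the fingers close. It gives the time, the measured TCP pose, the force, the opening and the grip force at its end, in the units of the state.
- arm.sense(): the state, without advancing time (a new reading comes with each control period).
- arm.capture(name): name is "side" or "top"; returns (picture, depth): 384x512x3 uint8, blue, green, red; 384x512 float32, mm along the optical axis (not along the pixel's ray), 0 where there is no reading.
- arm.calibration(name): a dict with "mtx" (3x3 intrinsics, pixels), "R" (3x3) and "t" (3): a world point X has camera coordinates R X + t. Camera axes: x right, y down, z forward; pixel columns grow to the right and rows downward; lengths in mm; the calibration is good to about 2 mm. A picture is of the moment at which its call begins. calibration takes no time and is no camera call.
- arm.finish_job(): hands the job in; it is judged then, once.
The state is a dict: "clock": time; "qpos": joint angles; "qvel": joint speeds; "tau": joint torques, N m; "eef_pos": TCP position; "ee_rot": TCP orientation; "wrist_force": force on the tool from outside, world axes, zero at the start; "ft_torque": the same for the moment, N m; "opening": finger opening in mm; "finger_force": force on a finger pad.
Only numpy, scipy, OpenCV 4.12 (cv2) and the standard library are available. Lean on these libraries where they do the work, as an engineer would, in place of code of your own. Each camera call takes 0.05 s, during which the arm holds its last target. There are 200 camera calls.

## Working session

There is one attempt and no reset: what is moved stays moved. The work goes in short steps, Python scripts to look and compute and a shell command to move; the robot and the scene stay as the last step left them, time stands still between calls to the robot, and variables do not carry over. Pictures are saved under pics/ and viewed, at most 13 in all, crops included, and the job is handed in when it is done.

```bash
ls; mkdir -p pics; python3 - <<'E'
from cell import arm
import cv2,numpy as np
for n in("side","top"):
    p,d=arm.capture(n); cv2.imwrite(f"pics/{n}0.png",cv2.resize(p,(800,600),interpolation=cv2.INTER_CUBIC)); np.save(f"{n}0d.npy",d); cv2.imwrite(f"{n}0raw.png",p)
    c=arm.calibration(n); print(n,-np.array(c["R"]).T@np.array(c["t"]),c["mtx"][0][0],np.array(c["R"]).round(2).tolist())
s=arm.sense(); print(s)
E
```

```text
pics
side [1168.18483165  299.51193232  849.69248626] 381.17699916415177 [[-0.52, 0.85, -0.02], [0.56, 0.32, -0.76], [-0.65, -0.41, -0.65]]
top [ 232.62280937  -90.97396661 1564.28075201] 482.2765052494935 [[-0.05, -1.0, -0.0], [-0.98, 0.05, -0.21], [0.21, -0.01, -0.98]]
{'clock': 0.1, 'qpos': array([ 1.22210942,  0.46937238, -0.04860253,  1.53357056,  0.02409955,
        1.14100674, -0.08228135]), 'qvel': array([ 0.00070114, -0.00192722,  0.00193217, -0.00328201, -0.00046171,
       -0.0005694 ,  0.00040422]), 'tau': array([ 4.15294980e-04, -5.11515176e+01, -4.70747869e-02, -2.38392359e+01,
        1.07713079e-02,  4.36849339e-03, -4.83854024e-08]), 'eef_pos': array([ 212.04816345, -640.27442329,  230.3602306 ]), 'ee_rot': array([[ 9.49285387e-01,  3.14415138e-01, -6.11718175e-04],
       [ 3.14415728e-01, -9.49283933e-01,  1.66249508e-03],
       [-5.79806140e-05, -1.77051611e-03, -9.99998431e-01]]), 'wrist_force': array([ 0.2769959 , -0.21593586, -0.2603438 ]), 'ft_torque': array([-0.01466953,  0.00239279, -0.00211628]), 'finger_force': 0.0, 'opening': 85.53124132569832}
```

View pics/side0.png

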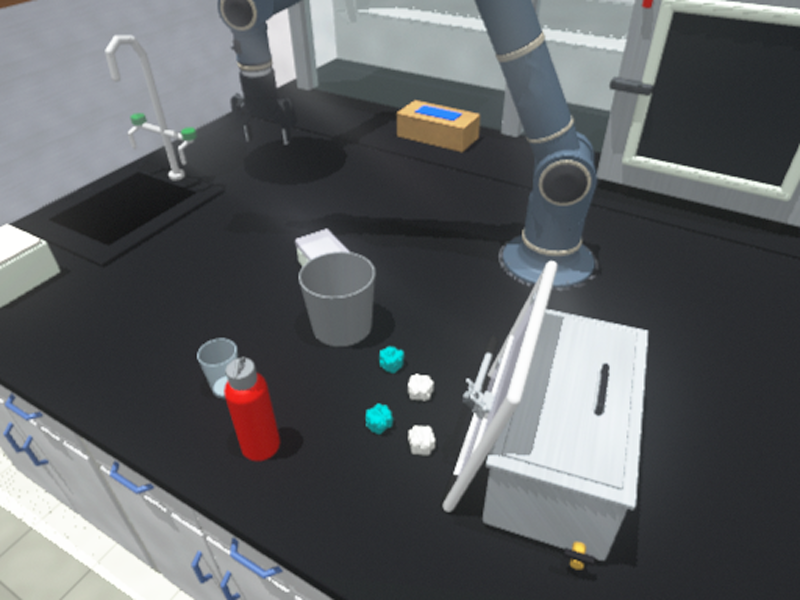

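View pics/top0.png

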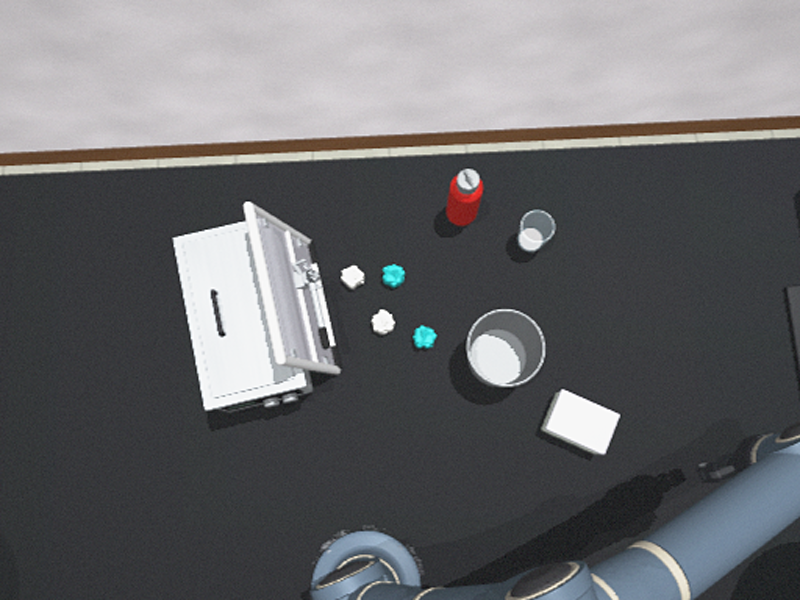

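The side view shows the white wipes at (420,387) and (421,440), with turquoise decoys at (391,359) and (378,419). The top view has the white wipes at (352,277) and (382,322), the bin mouth at (506,347), the shield top rail from (250,207) to (285,362), and the kickstand hub at (305,272) with its foot at (323,338).

```bash
cat > h.py <<'E'
from cell import arm
import cv2,numpy as np
np.set_printoptions(precision=1,suppress=True)
def cal(n):
    c=arm.calibration(n); return [np.array(c[k],float) for k in("mtx","R","t")]
def onplane(n,u,v,z):   # pixel raw + world height
    K,R,t=cal(n); C=-R.T@t; r=R.T@np.linalg.solve(K,[u,v,1]); return C+r*(z-C[2])/r[2]
def cloud(n,d):
    K,R,t=cal(n); v,u=np.mgrid[:d.shape[0],:d.shape[1]]
    P=np.stack([(u-K[0,2])/K[0,0]*d,(v-K[1,2])/K[1,1]*d,d],-1)
    return (P-t)@R
def proj(n,X):
    K,R,t=cal(n); p=K@(R@np.asarray(X,float)+t); return p[:2]/p[2]
E
python3 - <<'E'
from h import *
s=.64
W={n:cloud(n,np.load(n+"0d.npy")) for n in("top","side")}
for n,l in(("top",[(352,277),(382,322)]),("side",[(420,387),(421,440)])):
    img=cv2.imread(n+"0raw.png"); hsv=cv2.cvtColor(img,cv2.COLOR_BGR2HSV)
    for u,v in l:
        m=np.zeros(img.shape[:2],bool); u,v=int(u*s),int(v*s); m[v-12:v+13,u-12:u+13]=1
        m&=(hsv[...,2]>110)&(hsv[...,1]<60)&(W[n][...,2]>3)&(W[n][...,2]<60)
        vv,uu=np.nonzero(m); print(n,"paper",onplane(n,uu.mean(),vv.mean(),18),m.sum(),W[n][m].mean(0),W[n][m].max(0))
print("bin",onplane("top",506*s,347*s,140), onplane("side",338*s,273*s,140))
d=np.load("top0d.npy");w=W["top"]
# bath lid points
m=(np.abs(w[...,2]-181)<4); print("lid pix",m.sum()); P=w[m][:,:2].astype(np.float32); print(cv2.minAreaRect(P))
# top rail
m=(w[...,2]>285)&(w[...,2]<330)&(w[...,1]>0)&(w[...,1]<500)&(w[...,0]>250);P=w[m];print("rail",m.sum(),P.min(0),P.max(0))
c=P.mean(0);U,S,V=np.linalg.svd(P-c,full_matrices=False);print(c,V[0],np.percentile((P-c)@V[0],[0,1,99,100]))
for u,v in((305,272),(323,338),(250,210),(283,362),(318,240),(335,370)): print(u,v,w[int(v*s),int(u*s)])
for n,p in(("flask",(465,178)),("beaker",(536,225)),("tip",(580,422))): print(n,w[int(p[1]*s),int(p[0]*s)])
E
```

```text
top paper [624.4   4.8  18. ] 152 [620.5   3.8  33.1] [643.1  30.5  46. ]
top paper [523.5 -55.9  18. ] 164 [520.5 -56.2  33.8] [546.9 -32.8  49.2]
side paper [518.3 -59.2  18. ] 222 [528.  -53.9  30.5] [547.4 -34.4  45.5]
side paper [620.8   1.1  18. ] 271 [629.    5.6  30.5] [646.2  25.9  45.1]
bin [ 439.5 -291.   140. ] [ 437.9 -289.   140. ]
lid pix 4105
((465.55682373046875, 111.269775390625), (545.6673583984375, 739.2725830078125), 74.1840591430664)
rail 714 [406.6 104.9 285.8] [698.1 174.9 307.8]
[549.5 138.8 298.3] [-1.  -0.2 -0. ] [-151.6 -147.9  142.2  145.7]
305 272 [606.2  89.4 141.1]
323 338 [474.2  58.8 145.9]
250 210 [681.8 162.6 303.2]
283 362 [411.6 109.9 297.3]
318 240 [716.4  79.2  -4.5]
335 370 [425.6  45.4  49.7]
flask [ 766.2 -228.2  195. ]
beaker [ 716.5 -391.9   21.5]
tip [ 295.  -434.2   67.1]
```

```bash

python3 -m inch '{"linear":[[0.98,-0.80,0],[0.98,-0.80,0],[0.98,-0.80,0],[0.98,-0.80,0],[0.98,-0.80,0],[0.98,-0.80,0],[0.98,-0.80,0],[0.98,-0.80,0]],"rotation":[[0,0,0],[0,0,0],[0,0,0],[0,0,0],[0,0,0],[0,0,0],[0,0,0],[0,0,0]]}' -1 40
python3 -m inch '{"linear":[[0.98,-0.80,0],[0.98,-0.80,0],[0.98,-0.80,0],[0.98,-0.80,0],[0.98,-0.80,0],[0.98,-0.80,0],[0.98,-0.80,0],[0.98,-0.80,0]],"rotation":[[0,0,0],[0,0,0],[0,0,0],[0,0,0],[0,0,0],[0,0,0],[0,0,0],[0,0,0]]}'
```

```text
clock: 0.9
eef_pos: [321.1, -468.8, 230.9]
ee_rot: [[0.949, 0.314, -0.0], [0.314, -0.949, 0.001], [-0.0, -0.001, -1.0]]
wrist_force: [-0.1, -0.3, 0.2]
opening: 85.0
finger_force: 0.0
clock: 1.7
eef_pos: [429.6, -298.1, 231.0]
ee_rot: [[0.949, 0.314, -0.001], [0.314, -0.949, 0.0], [-0.0, -0.0, -1.0]]
wrist_force: [-0.1, 0.7, 0.3]
opening: 85.3
finger_force: 0.0
```

```bash
cat >> h.py <<'E'
def S(yaw,tilt):
    c,s=np.cos(yaw),np.sin(yaw);Rz=np.array([[c,-s,0],[s,c,0],[0,0,1]])
    c,s=np.cos(tilt),np.sin(tilt);return Rz@np.array([[1,0,0],[0,c,s],[0,-s,c]])
def plan(T):   # tool-frame shift in rows units to reach world T
    s=arm.sense(); return s["ee_rot"].T@(np.asarray(T,float)-s["eef_pos"])/20
E
python3 - <<'E'
from h import *
s=.64
w=cloud("top",np.load("top0d.npy"))
m=(w[...,2]>285)&(w[...,2]<330)&(w[...,1]>0)&(w[...,1]<500)&(w[...,0]>250);P=w[m]
q=np.polyfit(P[:,0],P[:,1],1);yaw=np.arctan(q[0]);print("yaw",yaw,np.degrees(yaw),q)
R=S(yaw,np.radians(14))
mid=np.array([547.5,0,292.]);mid[1]=np.polyval(q,mid[0])
o=mid-R@[0,0,300];print("rail",mid,"org",o)
pts={"piv":(30,-30,135),"foot":(-106.5,-30,135),"r+":(130,0,300),"r-":(-130,0,300),"b+":(141,0,0),"b-":(-141,0,0)}
for n in("top","side"):
    img=cv2.resize(cv2.imread(n+"0raw.png"),None,fx=4,fy=4,interpolation=cv2.INTER_CUBIC)
    for k,p in pts.items():
        x=o+R@p; u=proj(n,x)*4+1.5; print(n,k,x,u/4); cv2.drawMarker(img,tuple(int(a) for a in u),(0,0,255),0,14,1)
    a,b=((380,500),(460,640)) if n=="top" else ((1080,600),(640,1100))
    cr=img[a[1]:a[1]+540,a[0]:a[0]+540] if n=="top" else img[640:1340,1080:1480]
    cv2.imwrite(f"pics/ov_{n}.png",cv2.resize(cr,None,fx=min(1,600/cr.shape[0]),fy=min(1,600/cr.shape[0])))
a,b=[cv2.imread(f"pics/ov_{n}.png") for n in("top","side")]
H=max(a.shape[0],b.shape[0]);a,b=[cv2.copyMakeBorder(x,0,H-x.shape[0],0,0,0) for x in(a,b)]
o=np.hstack([a,b])[:, :];print(o.shape);cv2.imwrite("pics/ov.png",cv2.resize(o,(800,int(o.shape[0]*800/o.shape[1]))))
E
```

```text
yaw 0.18899439767888254 10.828581338617052 [ 0.2 33.7]
rail [547.5 138.4 292. ] org [561.1  67.1   0.9]
top piv [589.9  76.3 139.2] [199.9 179.5]
top foot [455.9  50.6 139.2] [209.5 222.7]
top r+ [675.2 162.8 292. ] [161.1 138. ]
top r- [419.8 114.  292. ] [180.1 228.6]
top b+ [699.6  93.6   0.9] [199.  157.9]
top b- [422.6  40.6   0.9] [217.3 239. ]
side piv [589.9  76.3 139.2] [303.3 254.2]
side foot [455.9  50.6 139.2] [316.3 217.4]
side r+ [675.2 162.8 292. ] [330.3 248.6]
side r- [419.8 114.  292. ] [352.4 171.8]
side b+ [699.6  93.6   0.9] [286.6 323.8]
side b- [422.6  40.6   0.9] [313.7 243.1]
(600, 883, 3)
```

View pics/ov.png

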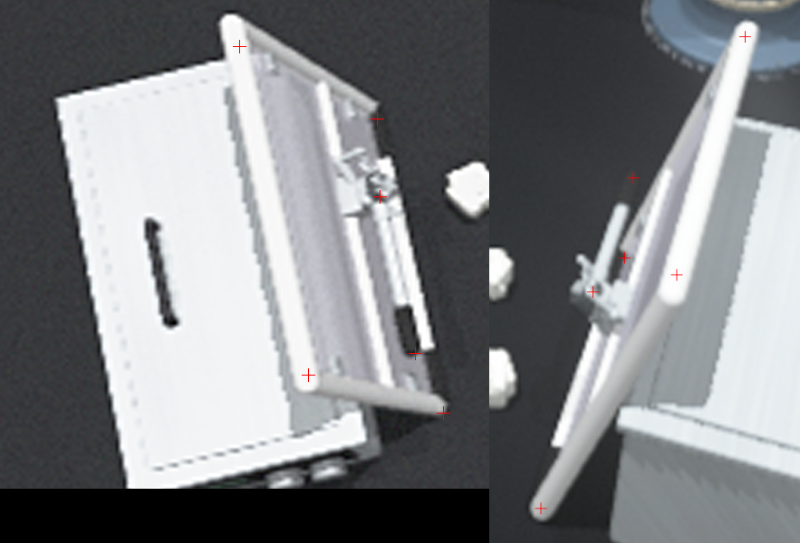

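The overlay confirms the shield model to within about 6 mm. The hub sits about 6–8 mm further along +x than the marker, so I shift the origin to about (567, 68). Next I go above paper A.

```bash

python3 -m inch '{"linear":[[0.99,-0.80,0],[0.99,-0.80,0],[0.99,-0.80,0],[0.99,-0.80,0],[0.99,-0.80,0],[0.99,-0.80,0],[0.99,-0.80,0]],"rotation":[[0,0,0],[0,0,0],[0,0,0],[0,0,0],[0,0,0],[0,0,0],[0,0,0]]}'
python3 -m inch '{"linear":[[0.99,-0.80,0],[0.99,-0.80,0],[0.99,-0.80,0],[0.99,-0.80,0],[0.99,-0.80,0],[0.99,-0.80,0],[0.99,-0.80,0]],"rotation":[[0,0,0],[0,0,0],[0,0,0],[0,0,0],[0,0,0],[0,0,0],[0,0,0]]}'
python3 -m inch '{"linear":[[0,0,0.8],[0,0,0.8],[0,0,0.8],[0,0,0.8],[0,0,0.8]],"rotation":[[0,0,-0.095],[0,0,-0.095],[0,0,-0.095],[0,0,-0.095],[0,0,-0.095]]}'
python3 -m inch '{"linear":[[0,0,0.8],[0,0,0.8],[0,0,0.8],[0,0,0.8],[0,0,0.8],[0,0,0]],"rotation":[[0,0,-0.095],[0,0,-0.095],[0,0,-0.095],[0,0,-0.095],[0,0,-0.095],[0,0,0]]}'
python3 - <<'E'
from h import *
print(plan([624,4,2]))
p,d=arm.capture("top");cv2.imwrite("pics/t1.png",cv2.resize(p[110:260,120:320],(800,600),interpolation=cv2.INTER_CUBIC))
E
```

```text
clock: 2.4
eef_pos: [526.0, -148.4, 230.9]
ee_rot: [[0.949, 0.314, -0.001], [0.314, -0.949, 0.0], [-0.001, -0.0, -1.0]]
wrist_force: [0.1, -1.5, 0.3]
opening: 85.4
finger_force: 0.0
clock: 3.1
eef_pos: [622.3, 1.4, 230.8]
ee_rot: [[0.949, 0.314, -0.001], [0.314, -0.949, -0.0], [-0.001, -0.0, -1.0]]
wrist_force: [0.8, -0.3, -0.1]
opening: 85.2
finger_force: 0.0
clock: 3.6
eef_pos: [621.8, 0.5, 150.2]
ee_rot: [[0.508, 0.861, -0.001], [0.861, -0.508, -0.0], [-0.001, -0.001, -1.0]]
wrist_force: [-0.3, 0.1, 0.5]
opening: 84.9
finger_force: 0.0
clock: 4.2
eef_pos: [620.1, -0.1, 68.5]
ee_rot: [[-0.173, 0.985, -0.006], [0.985, 0.173, 0.0], [0.001, -0.005, -1.0]]
wrist_force: [-0.5, 0.1, -0.3]
opening: 85.5
finger_force: 0.0
[0.2 0.2 3.3]
```

View pics/t1.png

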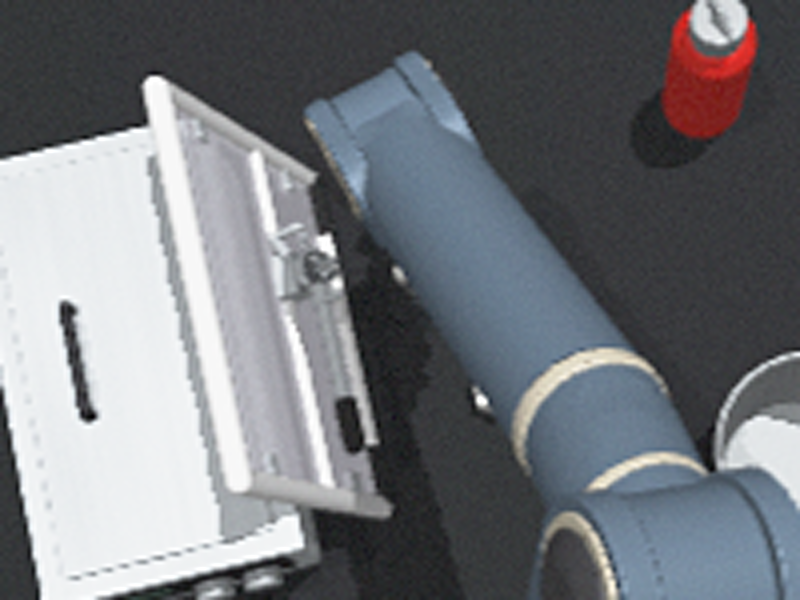

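The arm blocks the top view of the wipes, but the shield is undisturbed and the forces are about zero. I descend and grip.

```bash

python3 -m inch '{"linear":[[0.1,0.1,0.8],[0.1,0.1,0.8],[0,0,0.8],[0,0,0.8],[0,0,0.1]],"rotation":[[0,0,0],[0,0,0],[0,0,0],[0,0,0],[0,0,0]]}'
python3 -m inch '{"linear":[[0,0,0],[0,0,0],[0,0,0],[0,0,0],[0,0,0],[0,0,0]],"rotation":[[0,0,0],[0,0,0],[0,0,0],[0,0,0],[0,0,0],[0,0,0]]}' 1 20
python3 -m inch '{"linear":[[0,0,-1],[0,0,-1],[0,0,-1]],"rotation":[[0,0,0],[0,0,0],[0,0,0]]}'
python3 - <<'E'
from h import *
print(plan([438,-290,200]))
E
```

```text
clock: 4.75
eef_pos: [623.5, 4.9, 2.4]
ee_rot: [[-0.173, 0.985, -0.005], [0.985, 0.173, -0.001], [0.0, -0.005, -1.0]]
wrist_force: [-0.1, -1.1, -0.4]
opening: 85.4
finger_force: 0.0
clock: 5.35
eef_pos: [626.1, 5.4, 6.3]
ee_rot: [[-0.173, 0.985, 0.002], [0.985, 0.173, -0.0], [-0.0, 0.002, -1.0]]
wrist_force: [-1.2, 0.3, 6.0]
opening: 48.9
finger_force: 20.9
clock: 5.65
eef_pos: [625.1, 5.1, 65.6]
ee_rot: [[-0.173, 0.985, -0.001], [0.985, 0.173, -0.0], [0.0, -0.001, -1.0]]
wrist_force: [0.2, 0.2, -0.5]
opening: 48.7
finger_force: 20.9
[-12.9 -11.8  -6.7]
```

```bash

python3 -m inch '{"linear":[[-0.99,-0.9,-0.9],[-0.99,-0.9,-0.9],[-0.99,-0.9,-0.9],[-0.99,-0.9,-0.9],[-0.99,-0.9,-0.9],[-0.99,-0.9,-0.9],[-0.99,-0.9,-0.9],[-0.99,-0.9,-0.4]],"rotation":[[0,0,0],[0,0,0],[0,0,0],[0,0,0],[0,0,0],[0,0,0],[0,0,0],[0,0,0]]}'
python3 -m inch '{"linear":[[-0.99,-0.9,0],[-0.99,-0.9,0],[-0.99,-0.9,0],[-0.99,-0.9,0],[-0.99,-0.9,0],[0,0,1],[0,0,1],[0,0,1]],"rotation":[[0,0,0],[0,0,0],[0,0,0],[0,0,0],[0,0,0],[0,0,0],[0,0,0],[0,0,0]]}'
python3 -m inch '{"linear":[[0,0,0.6],[0,0,0]],"rotation":[[0,0,0],[0,0,0]]}'
python3 -m inch '{"linear":[[0,0,0],[0,0,0],[0,0,0]],"rotation":[[0,0,0],[0,0,0],[0,0,0]]}' -0.55
python3 - <<'E'
from h import *
print(plan([438,-290,200]),plan([524,-56,70]))
p,d=arm.capture("side");cv2.imwrite("pics/s1.png",cv2.resize(p[100:340,150:470],(800,600),interpolation=cv2.INTER_CUBIC))
E
```

```text
clock: 6.45
eef_pos: [511.0, -176.7, 200.8]
ee_rot: [[-0.173, 0.985, 0.002], [0.985, 0.173, -0.001], [-0.002, 0.002, -1.0]]
wrist_force: [0.0, -0.4, -0.7]
opening: 48.6
finger_force: 20.9
clock: 7.25
eef_pos: [439.1, -289.2, 138.6]
ee_rot: [[-0.172, 0.985, 0.0], [0.985, 0.172, -0.0], [-0.0, 0.0, -1.0]]
wrist_force: [0.4, 0.0, 0.1]
opening: 48.5
finger_force: 20.9
clock: 7.45
eef_pos: [438.4, -288.2, 125.7]
ee_rot: [[-0.173, 0.985, -0.003], [0.985, 0.173, 0.002], [0.002, -0.002, -1.0]]
wrist_force: [-1.2, -0.1, -0.6]
opening: 49.0
finger_force: 20.9
clock: 7.75
eef_pos: [440.2, -289.1, 128.3]
ee_rot: [[-0.173, 0.985, 0.002], [0.985, 0.173, -0.001], [-0.001, 0.001, -1.0]]
wrist_force: [-0.4, -0.5, -0.1]
opening: 66.2
finger_force: 0.0
[-0.  -0.1 -3.6] [10.8  6.1  2.9]
```

View pics/s1.png

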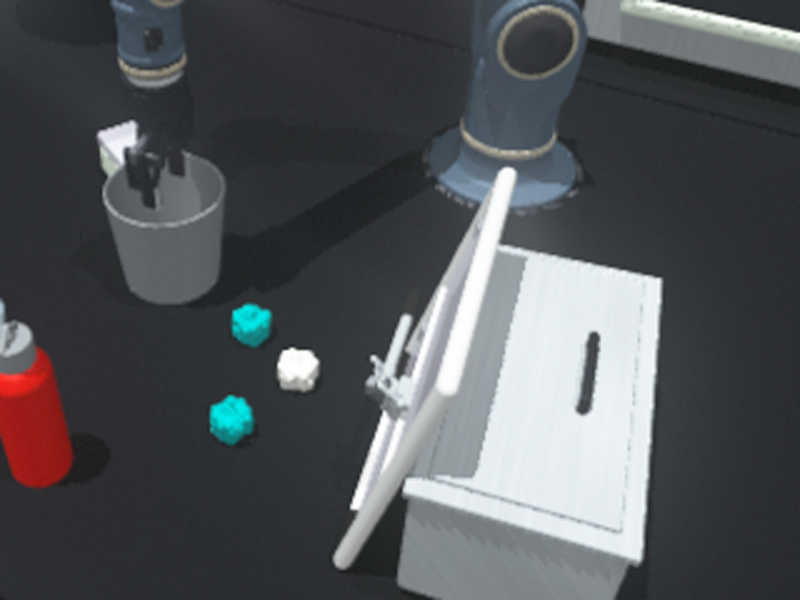

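Paper A is in the bin, and paper B is untouched at (298,370). Next I fetch B.

```bash

python3 -m inch '{"linear":[[0,0,-1],[0,0,-1],[0,0,-1],[0.9,0.5,-1],[0.9,0.5,0],[0.9,0.5,0],[0.9,0.5,0],[0.9,0.5,0]],"rotation":[[0,0,0],[0,0,0],[0,0,0],[0,0,0],[0,0,0],[0,0,0],[0,0,0],[0,0,0]]}'
python3 -m inch '{"linear":[[0.9,0.5,0],[0.9,0.5,0.8],[0.9,0.5,0.8],[0.9,0.5,0.8],[0.9,0.5,0.8],[0.9,0.5,0.8],[0.9,0.6,0.8],[0,0,0.8]],"rotation":[[0,0,0],[0,0,0],[0,0,0],[0,0,0],[0,0,0],[0,0,0],[0,0,0],[0,0,0]]}' -1
python3 - <<'E'
from h import *
print(plan([524,-56,2]))
E
```

```text
clock: 8.6
eef_pos: [473.5, -190.7, 207.9]
ee_rot: [[-0.173, 0.985, 0.001], [0.985, 0.173, -0.001], [-0.001, 0.001, -1.0]]
wrist_force: [1.0, -0.8, 0.1]
opening: 65.8
finger_force: 0.0
clock: 9.4
eef_pos: [523.8, -51.6, 95.5]
ee_rot: [[-0.178, 0.984, 0.003], [0.984, 0.178, 0.002], [0.001, 0.003, -1.0]]
wrist_force: [-0.4, 0.4, -1.0]
opening: 85.4
finger_force: 0.0
[-0.2 -0.   4.7]
```

```bash

python3 -m inch '{"linear":[[-0.2,0,0.9],[0,0,0.9],[0,0,0.9],[0,0,0.9],[0,0,0.9],[0,0,0]],"rotation":[[0,0,0],[0,0,0],[0,0,0],[0,0,0],[0,0,0],[0,0,0]]}'
python3 -m inch '{"linear":[[0,0,0],[0,0,0],[0,0,0],[0,0,0],[0,0,0],[0,0,0]],"rotation":[[0,0,0],[0,0,0],[0,0,0],[0,0,0],[0,0,0],[0,0,0]]}' 1 20
python3 -m inch '{"linear":[[0,0,-1],[0,0,-1],[0,0,-1],[0,0,-1]],"rotation":[[0,0,0],[0,0,0],[0,0,0],[0,0,0]]}'
python3 - <<'E'
from h import *
print(plan([438,-290,200]))
E
```

```text
clock: 10.0
eef_pos: [521.1, -60.1, 3.4]
ee_rot: [[-0.172, 0.985, -0.004], [0.985, 0.172, -0.001], [0.0, -0.005, -1.0]]
wrist_force: [-0.2, 0.1, 0.4]
opening: 85.7
finger_force: 0.0
clock: 10.6
eef_pos: [523.7, -59.1, 6.4]
ee_rot: [[-0.173, 0.985, 0.002], [0.985, 0.173, -0.001], [-0.001, 0.001, -1.0]]
wrist_force: [-0.4, -0.5, 6.8]
opening: 41.6
finger_force: 19.5
clock: 11.0
eef_pos: [522.9, -58.8, 86.3]
ee_rot: [[-0.173, 0.985, 0.0], [0.985, 0.173, -0.0], [-0.0, 0.0, -1.0]]
wrist_force: [0.1, 0.4, -0.7]
opening: 41.2
finger_force: 19.9
[-10.6  -6.2  -5.7]
```

```bash

python3 -m inch '{"linear":[[-0.97,-0.56,-1],[-0.97,-0.56,-1],[-0.97,-0.56,-1],[-0.97,-0.56,-1],[-0.97,-0.56,-1],[-0.97,-0.56,-0.7],[-0.97,-0.56,0],[-0.97,-0.56,0]],"rotation":[[0,0,0],[0,0,0],[0,0,0],[0,0,0],[0,0,0],[0,0,0],[0,0,0],[0,0,0]]}'
python3 -m inch '{"linear":[[-0.97,-0.56,0],[-0.97,-0.56,0],[-0.97,-0.56,0],[0,0,1],[0,0,1],[0,0,1],[0,0,0.6],[0,0,0]],"rotation":[[0,0,0],[0,0,0],[0,0,0],[0,0,0],[0,0,0],[0,0,0],[0,0,0],[0,0,0]]}'
python3 -m inch '{"linear":[[0,0,0],[0,0,0],[0,0,0]],"rotation":[[0,0,0],[0,0,0],[0,0,0]]}' -0.5
python3 -m inch '{"linear":[[0,0,-1],[0,0,-1],[0,0,-1],[0,0,-1],[0,0,-1],[0,0,0]],"rotation":[[0,0,0],[0,0,0],[0,0,0],[0,0,0],[0,0,0],[0,0,0]]}'
python3 - <<'E'
from h import *
R=S(.189,np.radians(14)); o=np.array([567,68.2,1.])
piv=o+R@[30,-30,135]; d=R@[0,-.423,-.906]; print("piv",piv,"d",d,"x",R[:,0])
st=piv-60*R[:,0]; print("rod at r=60",st)
print(plan(st+[0,0,60]))
p,dd=arm.capture("top");cv2.imwrite("pics/t2.png",cv2.resize(p[110:290,120:360],(800,600),interpolation=cv2.INTER_CUBIC))
w=cloud("top",dd)
# rod profile: points with z 120..165 in front of shield
q=(w-o)@R; m=(np.abs(q[...,1]+30)<14)&(q[...,0]<20)&(q[...,0]>-130)&(np.abs(q[...,2]-135)<22)
for a in range(-120,20,20):
    k=m&(np.abs(q[...,0]-a)<10); 
    if k.sum()>2: print(a,k.sum(),np.median(q[k],0),np.median(w[k],0))
E
```

```text
clock: 11.8
eef_pos: [461.4, -228.2, 200.2]
ee_rot: [[-0.173, 0.985, 0.001], [0.985, 0.173, -0.001], [-0.002, 0.001, -1.0]]
wrist_force: [0.5, -0.7, -0.9]
opening: 41.4
finger_force: 19.9
clock: 12.6
eef_pos: [437.6, -289.8, 126.0]
ee_rot: [[-0.173, 0.985, -0.002], [0.985, 0.173, 0.002], [0.002, -0.002, -1.0]]
wrist_force: [-0.5, -0.1, -0.5]
opening: 41.5
finger_force: 19.9
clock: 12.9
eef_pos: [439.3, -290.6, 128.3]
ee_rot: [[-0.173, 0.985, 0.002], [0.985, 0.173, -0.001], [-0.002, 0.001, -1.0]]
wrist_force: [0.4, 0.1, -0.2]
opening: 63.7
finger_force: 0.0
clock: 13.5
eef_pos: [440.5, -291.0, 230.6]
ee_rot: [[-0.173, 0.985, 0.005], [0.985, 0.173, -0.004], [-0.005, 0.005, -1.0]]
wrist_force: [0.1, 0.0, -0.6]
opening: 64.2
finger_force: 0.0
piv [595.8  77.3 139.2] d [ 0.1 -0.6 -0.8] x [1.  0.2 0. ]
rod at r=60 [536.9  66.1 139.2]
[16.8  7.8  1.5]
-120 5 [-110.9  -32.7  139. ] [456.6  50.1 142.7]
-100 39 [-101.   -32.9  141.7] [467.6  52.6 146.3]
-80 37 [-81.1 -33.  141.4] [486.   55.8 146.4]
-60 27 [-60.3 -31.5 138. ] [507.5  60.6 142.4]
-40 25 [-40.6 -31.2 140.3] [526.4  63.7 145.1]
-20 25 [-21.  -30.9 137.8] [546.3  68.7 142.4]
0 31 [  1.1 -32.4 140. ] [567.4  71.  144.5]
```

View pics/t2.png

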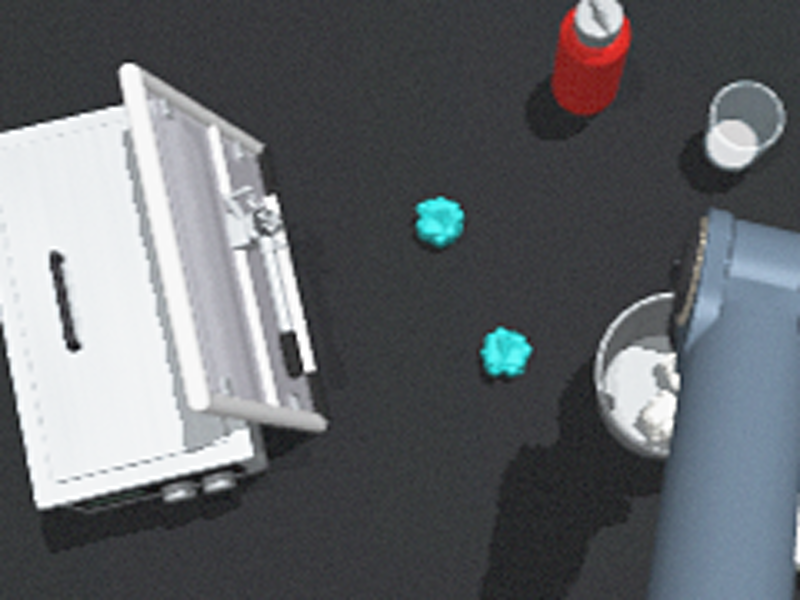

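Both wipes lie in the bin, around (660,400). The kickstand rod matches the model. Now I travel to the kickstand and turn the tool 90°.

```bash

python3 -m inch '{"linear":[[0.99,0.46,0],[0.99,0.46,0],[0.99,0.46,0],[0.99,0.46,0],[0.99,0.46,0],[0.99,0.46,0],[0.99,0.46,0],[0.99,0.46,0]],"rotation":[[0,0,0],[0,0,0],[0,0,0],[0,0,0],[0,0,0],[0,0,0],[0,0,0],[0,0,0]]}' 1
python3 -m inch '{"linear":[[0.99,0.46,0],[0.99,0.46,0],[0.99,0.46,0],[0.99,0.46,0],[0.99,0.46,0]],"rotation":[[0,0,0],[0,0,0],[0,0,0],[0,0,0],[0,0,0]]}'
python3 -m inch '{"linear":[[0,0,0],[0,0,0],[0,0,0],[0,0,0],[0,0,0],[0,0,0]],"rotation":[[0,0,-0.096],[0,0,-0.096],[0,0,-0.096],[0,0,-0.096],[0,0,-0.096],[0,0,-0.096]]}'
python3 -m inch '{"linear":[[0,0,0],[0,0,0],[0,0,0],[0,0,0],[0,0,0],[0,0,0]],"rotation":[[0,0,-0.096],[0,0,-0.096],[0,0,-0.096],[0,0,-0.096],[0,0,-0.096],[0,0,0]]}'
python3 - <<'E'
from h import *
print(arm.sense()["qpos"]); print(plan([537.5,64,165]))
E
```

```text
clock: 14.35
eef_pos: [483.1, -120.7, 226.3]
ee_rot: [[-0.173, 0.985, -0.002], [0.985, 0.173, 0.0], [0.001, -0.001, -1.0]]
wrist_force: [1.0, 0.3, 0.3]
opening: 0.2
finger_force: 0.0
clock: 14.85
eef_pos: [511.3, -15.4, 226.3]
ee_rot: [[-0.173, 0.985, -0.002], [0.985, 0.173, -0.0], [0.0, -0.002, -1.0]]
wrist_force: [-0.7, -0.6, 0.4]
opening: -0.2
finger_force: 0.0
clock: 15.45
eef_pos: [511.1, -16.2, 226.3]
ee_rot: [[-0.864, 0.503, -0.002], [0.503, 0.864, 0.0], [0.001, -0.001, -1.0]]
wrist_force: [0.5, 0.1, -0.2]
opening: 0.0
finger_force: 0.0
clock: 16.05
eef_pos: [511.2, -16.3, 226.2]
ee_rot: [[-0.983, -0.186, -0.002], [-0.186, 0.983, 0.001], [0.002, 0.002, -1.0]]
wrist_force: [-0.3, 0.4, 1.3]
opening: -0.1
finger_force: 0.0
[ 0.9  0.5 -1.2  1.9  0.5  1.1  1.3]
[-2.   3.7  3.1]
```

```bash

python3 -m inch '{"linear":[[-0.5,0.9,0],[-0.5,0.9,0],[-0.5,0.9,0.7],[-0.5,0.9,0.8],[0,0.1,0.8],[0,0,0.8],[0,0,0.1]],"rotation":[[0,0,0],[0,0,0],[0,0,0],[0,0,0],[0,0,0],[0,0,0],[0,0,0]]}'
python3 -m inch '{"linear":[[0,0,0.2],[0,0,0.2],[0,0,0.2],[0,0,0.2],[0,0,0]],"rotation":[[0,0,0],[0,0,0],[0,0,0],[0,0,0],[0,0,0]]}'
python3 - <<'E'
from h import *
print(arm.sense()["qpos"]); print(plan([537.5,64,145])*20)
p,d=arm.capture("side");cv2.imwrite("pics/s2.png",cv2.resize(p[150:330,240:480],(800,600),interpolation=cv2.INTER_CUBIC))
E
```

```text
clock: 16.75
eef_pos: [536.3, 61.0, 160.6]
ee_rot: [[-0.983, -0.183, -0.004], [-0.183, 0.983, -0.003], [0.005, -0.002, -1.0]]
wrist_force: [-0.5, -3.8, 0.1]
opening: 0.5
finger_force: 0.0
clock: 17.25
eef_pos: [538.8, 58.7, 147.0]
ee_rot: [[-0.984, -0.179, 0.001], [-0.179, 0.984, -0.006], [0.0, -0.006, -1.0]]
wrist_force: [2.2, -10.7, 3.1]
opening: -0.0
finger_force: 0.0
[ 0.6  0.6 -1.1  1.9  0.6  1.   1. ]
[0.4 5.4 2. ]
```

View pics/s2.png

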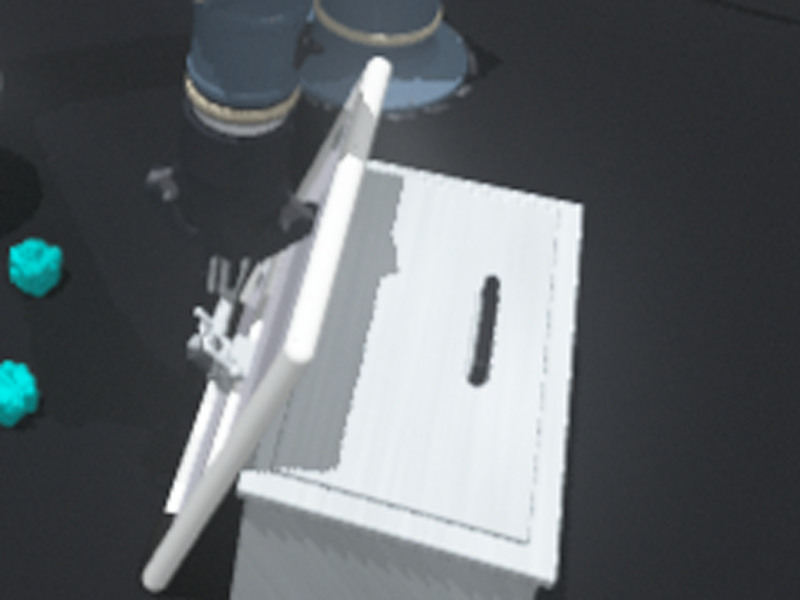

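The gripper's knuckle touches the pane: a 10 N push towards the bath, which is harmless. I back up, tilt the tool top away from the pane, and then push along the leg's swing direction.

```bash

python3 -m inch '{"linear":[[0,-0.4,-0.5],[0,0,0],[0,0,0],[0,0,0]],"rotation":[[0,0,0],[-0.085,0,0],[-0.085,0,0],[0,0,0]]}'
python3 - <<'E'
from h import *
R=S(.189,np.radians(14));d=R@[0,-.423,-.906]
print(plan([537.5,64,150])); print(arm.sense()["ee_rot"].T@d, d,arm.sense()["qpos"])
E
```

```text
clock: 17.7
eef_pos: [540.1, 51.0, 156.1]
ee_rot: [[-0.984, -0.17, -0.046], [-0.176, 0.952, 0.25], [0.002, 0.255, -0.967]]
wrist_force: [0.1, -1.4, -0.5]
opening: 0.2
finger_force: 0.0
[0.  0.6 0.5]
[-0.  -0.8  0.6] [ 0.1 -0.6 -0.8] [ 0.8  0.7 -1.2  1.9  0.4  1.   1.2]
```

```bash

python3 -m inch '{"linear":[[0,0.6,0.2],[0,0,0.25],[0,0,0]],"rotation":[[0,0,0],[0,0,0],[0,0,0]]}'
python3 -m inch '{"linear":[[0,-0.56,0.42],[0,-0.56,0.42],[0,-0.56,0.42],[0,-0.56,0.42]],"rotation":[[0,0,0],[0,0,0],[0,0,0],[0,0,0]]}'
python3 - <<'E'
from h import *
print(plan([541,22,97])*20)
E
```

```text
clock: 18.0
eef_pos: [535.0, 72.1, 151.7]
ee_rot: [[-0.982, -0.185, -0.048], [-0.191, 0.95, 0.246], [0.0, 0.251, -0.968]]
wrist_force: [1.0, 0.6, -0.6]
opening: 0.3
finger_force: 0.0
clock: 18.4
eef_pos: [543.6, 34.7, 107.2]
ee_rot: [[-0.983, -0.18, -0.046], [-0.186, 0.951, 0.247], [-0.001, 0.252, -0.968]]
wrist_force: [-0.8, 0.4, 1.8]
opening: 0.2
finger_force: 0.6
[  4.9 -14.2   6.8]
```

```bash

python3 -m inch '{"linear":[[0,-0.56,0.42],[0,-0.56,0.42],[0,-0.56,0.42],[0,-0.56,0.42]],"rotation":[[0,0,0],[0,0,0],[0,0,0],[0,0,0]]}'
python3 - <<'E'
from h import *
print(arm.sense()["wrist_force"])
p,d=arm.capture("side");cv2.imwrite("pics/s3.png",cv2.resize(p[150:330,240:480],(800,600),interpolation=cv2.INTER_CUBIC))
E
```

```text
clock: 18.8
eef_pos: [549.0, 0.3, 62.7]
ee_rot: [[-0.983, -0.18, -0.048], [-0.186, 0.951, 0.248], [0.001, 0.252, -0.968]]
wrist_force: [-0.1, 0.1, -0.9]
opening: 0.0
finger_force: 0.0
[-0.1  0.1 -0.9]
```

View pics/s3.png

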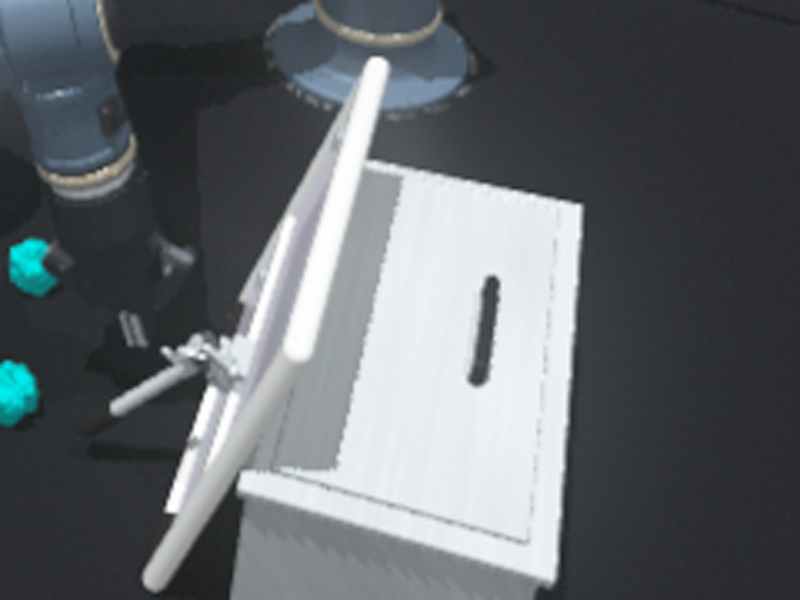

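The kickstand has snapped down: the leg points outward, from the hub at (205,350) to (120,408), and the shield still leans on the bath. I retreat, rise and open the gripper.

```bash

python3 -m inch '{"linear":[[0,0,-1],[0,0,-1],[0,0,-1],[0,0,-1],[0,0,-1],[0,0,-1],[0,0,-1],[0,0,-1]],"rotation":[[0,0,0],[0,0,0],[0,0,0],[0,0,0],[0,0,0],[0,0,0],[0,0,0],[0,0,0]]}'
python3 -m inch '{"linear":[[0,0,-1],[0,0,-1],[0,0,-1],[0,0,-1],[0,0,-1],[0,0,-1],[0,0,-1],[0,0,-1]],"rotation":[[0,0,0],[0,0,0],[0,0,0],[0,0,0],[0,0,0],[0.083,0,0],[0.083,0,0],[0.083,0,0]]}' -1
python3 - <<'E'
from h import *
s=arm.sense();print(s["qpos"],s["eef_pos"],s["ee_rot"])
R=S(.189,np.radians(14)); 
p,d=arm.capture("top"); w=cloud("top",d)
m=(w[...,2]>285)&(w[...,2]<312)&(w[...,1]>60)&(w[...,1]<260)&(w[...,0]>380)&(w[...,0]<720);P=w[m]
print(m.sum(),P.min(0),P.max(0));q=np.polyfit(P[:,0],P[:,1],1);print(np.arctan(q[0]),np.polyval(q,548))
rail=np.array([548,np.polyval(q,548),292]);print(rail,plan(rail+[0,0,62]))
cv2.imwrite("pics/t3.png",cv2.resize(p[90:290,100:366],(800,600),interpolation=cv2.INTER_CUBIC))
E
```

```text
clock: 19.65
eef_pos: [556.6, -38.7, 219.5]
ee_rot: [[-0.982, -0.18, -0.047], [-0.186, 0.951, 0.248], [0.0, 0.252, -0.968]]
wrist_force: [0.3, -0.3, 0.4]
opening: -0.1
finger_force: 0.0
clock: 20.45
eef_pos: [563.1, -71.5, 376.0]
ee_rot: [[-0.983, -0.183, 0.024], [-0.185, 0.975, -0.121], [-0.001, -0.123, -0.992]]
wrist_force: [0.1, 0.8, -1.3]
opening: 85.0
finger_force: 0.0
[ 0.9  0.4 -1.2  1.6  0.5  1.5  1.4] [563.1 -71.5 376. ] [[-1.  -0.2  0. ]
 [-0.2  1.  -0.1]
 [-0.  -0.1 -1. ]]
712 [406.5 103.5 285.6] [700.9 175.3 308.7]
0.1908987574923097 139.3793221916493
[548.  139.4 292. ] [-1.2 10.2  0. ]
```

View pics/t3.png

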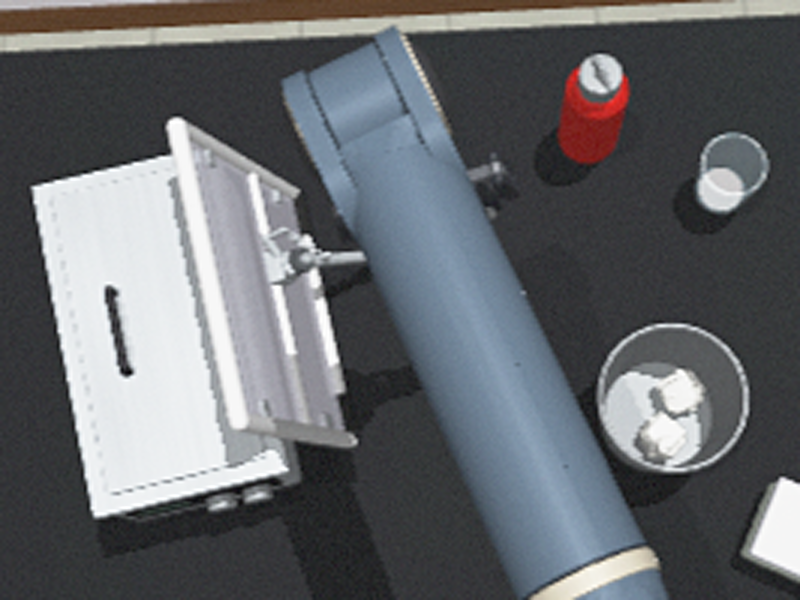

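The top view shows the leg straight out from the hub at (300,258) and both wipes in the bin, at (678,393) and (662,437). The rail is unchanged. Now I move over it.

```bash

python3 -m inch '{"linear":[[-0.1,0.91,0],[-0.1,0.91,0],[-0.1,0.91,0],[-0.1,0.91,0],[-0.1,0.91,0],[-0.1,0.91,0],[-0.1,0.91,0],[-0.1,0.91,0]],"rotation":[[0,0,0],[0,0,0],[0,0,0],[0,0,0],[0,0,0],[0,0,0],[0,0,0],[0,0,0]]}'
python3 -m inch '{"linear":[[-0.1,0.91,0],[-0.1,0.91,0],[-0.1,0.91,0],[-0.1,0.91,0],[0,0,0],[0,0,0]],"rotation":[[0,0,0],[0,0,0],[0,0,0],[0,0,0],[0,0,0],[0,0,0]]}'
python3 - <<'E'
from h import *
s=arm.sense();z=s["ee_rot"][:,2];r=np.array([548,139.4,293])
print(s["qpos"],plan(r-60*z),plan(r+17*z))
E
```

```text
clock: 21.3
eef_pos: [551.5, 74.7, 356.7]
ee_rot: [[-0.983, -0.185, 0.021], [-0.186, 0.976, -0.115], [0.001, -0.117, -0.993]]
wrist_force: [0.7, -1.0, 0.3]
opening: 85.5
finger_force: 0.0
clock: 21.9
eef_pos: [546.1, 146.3, 348.5]
ee_rot: [[-0.982, -0.185, 0.021], [-0.187, 0.976, -0.116], [0.001, -0.118, -0.993]]
wrist_force: [-1.1, 0.0, 0.1]
opening: 85.4
finger_force: 0.0
[ 0.5  0.4 -1.2  1.6  0.5  1.5  1. ] [-0.  -0.  -0.2] [-0.  -0.   3.6]
```

```bash

python3 -m inch '{"linear":[[0,0,0.8],[0,0,0.8],[0,0,0.8],[0,0,0.8],[0,0,0.4],[0,0,0]],"rotation":[[0,0,0],[0,0,0],[0,0,0],[0,0,0],[0,0,0],[0,0,0]]}'
python3 -m inch '{"linear":[[0,0,0],[0,0,0],[0,0,0],[0,0,0],[0,0,0],[0,0,0],[0,0,0],[0,0,0]],"rotation":[[0,0,0],[0,0,0],[0,0,0],[0,0,0],[0,0,0],[0,0,0],[0,0,0],[0,0,0]]}' 1 30
python3 - <<'E'
from h import *
s=arm.sense();print(s["eef_pos"],s["ee_rot"],s["wrist_force"],s["ft_torque"])
E
```

```text
clock: 22.5
eef_pos: [547.2, 137.6, 275.8]
ee_rot: [[-0.983, -0.185, 0.019], [-0.186, 0.976, -0.117], [0.003, -0.119, -0.993]]
wrist_force: [-0.2, 0.3, -0.5]
opening: 85.1
finger_force: 0.0
clock: 23.3
eef_pos: [547.7, 138.8, 277.9]
ee_rot: [[-0.982, -0.185, 0.023], [-0.186, 0.976, -0.116], [-0.001, -0.118, -0.993]]
wrist_force: [-0.0, 0.6, 3.4]
opening: 16.7
finger_force: 29.6
[547.7 138.8 277.9] [[-1.  -0.2  0. ]
 [-0.2  1.  -0.1]
 [-0.  -0.1 -1. ]] [-0.   0.6  3.4] [ 0.2  0.2 -0. ]
```

```bash

python3 -m inch '{"linear":[[0,-0.247,-0.035],[0,-0.247,-0.035],[0,-0.247,-0.035],[0,-0.247,-0.035],[0,0,0]],"rotation":[[-0.0116,0,0],[-0.0116,0,0],[-0.0116,0,0],[-0.0116,0,0],[0,0,0]]}' 1 50
python3 -m inch '{"linear":[[0,-0.247,-0.035],[0,-0.247,-0.035],[0,-0.247,-0.035],[0,-0.247,-0.035],[0,0,0]],"rotation":[[-0.0116,0,0],[-0.0116,0,0],[-0.0116,0,0],[-0.0116,0,0],[0,0,0]]}'
python3 - <<'E'
from h import *
s=arm.sense();print(s["eef_pos"],s["wrist_force"],s["ft_torque"],np.degrees(np.arcsin(s["ee_rot"][2,1])))
E
```

```text
clock: 23.8
eef_pos: [551.7, 117.8, 282.6]
ee_rot: [[-0.983, -0.183, 0.009], [-0.183, 0.982, -0.047], [0.0, -0.048, -0.999]]
wrist_force: [-1.4, 1.2, 5.0]
opening: 16.6
finger_force: 49.6
clock: 24.3
eef_pos: [555.5, 98.2, 285.6]
ee_rot: [[-0.983, -0.183, -0.004], [-0.183, 0.983, 0.021], [0.0, 0.022, -1.0]]
wrist_force: [-1.1, 1.0, 5.3]
opening: 16.3
finger_force: 49.9
[555.5  98.2 285.6] [-1.1  1.   5.3] [0.3 0.2 0.2] 1.2392129762072075
```

```bash

python3 -m inch '{"linear":[[0,-0.247,-0.035],[0,-0.247,-0.035],[0,-0.247,-0.035],[0,-0.247,-0.035],[0,-0.247,-0.035],[0,0,0]],"rotation":[[-0.0116,0,0],[-0.0116,0,0],[-0.0116,0,0],[-0.0116,0,0],[-0.0116,0,0],[0,0,0]]}'
python3 -m inch '{"linear":[[0,-0.247,-0.035],[0,-0.247,-0.035],[0,0,0]],"rotation":[[-0.0116,0,0],[-0.0116,0,0],[0,0,0]]}'
python3 - <<'E'
from h import *
s=arm.sense();print(s["eef_pos"],s["wrist_force"],s["ft_torque"],np.degrees(np.arcsin(s["ee_rot"][2,1])))
p,d=arm.capture("side");cv2.imwrite("pics/s4.png",cv2.resize(p[140:320,230:470],(800,600),interpolation=cv2.INTER_CUBIC))
E
```

```text
clock: 24.9
eef_pos: [560.2, 73.6, 287.3]
ee_rot: [[-0.983, -0.182, -0.02], [-0.183, 0.977, 0.106], [0.001, 0.108, -0.994]]
wrist_force: [1.0, 0.8, 2.5]
opening: 16.1
finger_force: 49.8
clock: 25.2
eef_pos: [562.1, 63.8, 287.4]
ee_rot: [[-0.983, -0.181, -0.027], [-0.183, 0.973, 0.14], [0.001, 0.143, -0.99]]
wrist_force: [1.2, -0.5, 1.5]
opening: 16.5
finger_force: 49.6
[562.1  63.8 287.4] [ 1.2 -0.5  1.5] [ 0.1 -0.5  0.1] 8.204762323934595
```

View pics/s4.png

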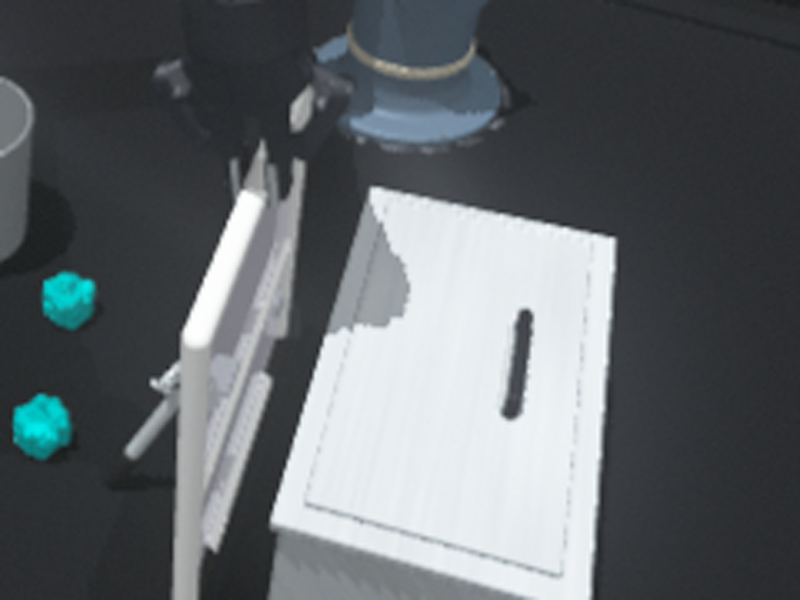

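```bash

python3 -m inch '{"linear":[[0,-0.247,0],[0,-0.12,0.02],[0,0,0],[0,0,0],[0,0,0],[0,0,0],[0,0,0]],"rotation":[[-0.0116,0,0],[-0.006,0,0],[0,0,0],[0,0,0],[0,0,0],[0,0,0],[0,0,0]]}'
python3 - <<'E'
from h import *
s=arm.sense();print(s["eef_pos"],s["wrist_force"],s["ft_torque"],np.degrees(np.arcsin(s["ee_rot"][2,1])))
p,d=arm.capture("side");w=cloud("side",d)
p2,d2=arm.capture("top")
# upright check: fit near side tube (x_s=+141) & rail points
x=S(.189,0);q=(w-[567,68.2,0])@x
for z in range(20,320,40):
    k=(np.abs(q[...,0]-141)<14)&(np.abs(q[...,2]-z)<15)&(np.abs(q[...,1])<45)
    if k.sum()>5: print(z,k.sum(),np.median(q[k],0))
k=(np.abs(q[...,2]-15)<15)&(q[...,1]<-55)&(q[...,1]>-120)&(np.abs(q[...,0]-30)<60)
print("foot",k.sum(),np.median(q[k],0) if k.any() else "", q[k].min(0) if k.any() else "")
cv2.imwrite("pics/s5.png",cv2.resize(p[180:330,240:440],(800,600),interpolation=cv2.INTER_CUBIC))
E
```

```text
clock: 25.95
eef_pos: [563.1, 58.7, 287.3]
ee_rot: [[-0.983, -0.184, -0.03], [-0.186, 0.968, 0.166], [-0.001, 0.169, -0.986]]
wrist_force: [1.3, -0.4, 7.2]
opening: 16.4
finger_force: 50.2
[563.1  58.7 287.3] [ 1.3 -0.4  7.2] [ 0.  -0.1  0. ] 9.704934949904386
20 58 [145.5   2.   21.1]
60 57 [147.1  -2.   60.3]
100 59 [147.5  -3.2 100.2]
140 73 [147.7  -4.2 140.2]
180 71 [148.1  -5.3 179. ]
220 72 [148.   -6.3 221. ]
260 81 [147.6  -7.3 260.4]
300 144 [144.4  -9.8 305. ]
foot 644 [ 45.4 -88.1   1.8] [ -29.8 -119.8    0. ]
```

View pics/s5.png

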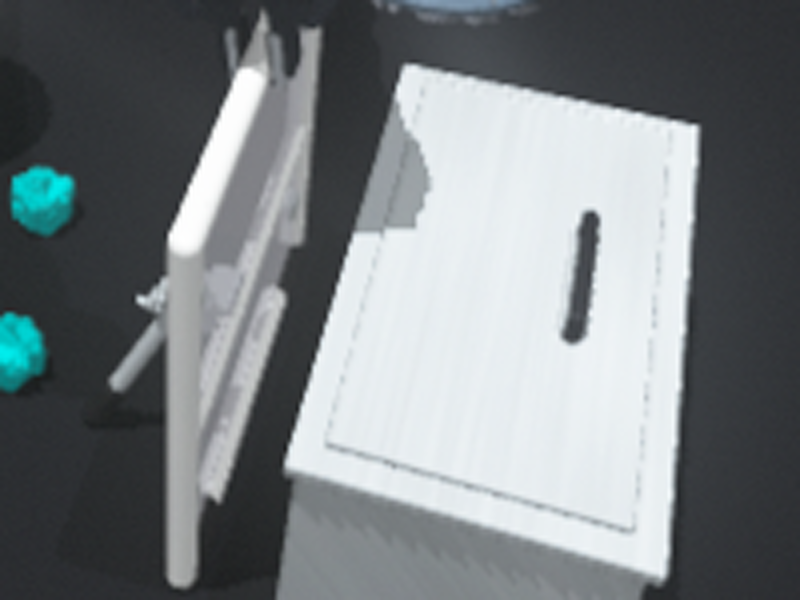

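The shield is upright, leaning about 1.5° towards the kickstand. Its feet are in place, it is clear of the bath, and the rail is gripped at 50 N with the tool still. I hand it in.

```bash
python3 -c "
from cell import arm
print(arm.finish_job())"
```

```text
the job is handed in; nothing more can be done
None
```

I handed the job in after about 26 s of the 69 s allowed. Both wipes are in the bin, the kickstand is snapped down, and the shield is upright (about 1.5° towards the kickstand) with its rail gripped at 50 N; the hand-in returned no verdict.

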